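Release a ground roller from the feed chute and lay it in the vee cradle

ROBOT

A 6-joint arm with a two-finger parallel gripper is mounted at the origin on the work surface. World frame = base frame: x ahead of the robot, y to its left, z up, the work surface at z = 0. Lengths are in mm, angles in degrees, forces in N, time in s.
With the tool pointing down it reaches from about 300 to 850 mm from the base axis. Payload 4.2 kg.
Tool frame: the origin (TCP) lies midway between the tips of the shut fingers; the grasp point (between the pads) lies 19 mm behind it (manip.pinch_z is the z of the grasp point in the tool frame, in mm); z points along the fingers, y is the line along which they close (so a half turn about z gives the same grasp; the last joint's range is limited). The gripper opens to 91 mm and grips with 3 to 60 N. Pads are 32 mm wide; open, the fingers measure 118 mm over their backs; the gripper's body (76 mm by 178 mm) begins 60 mm behind the grasp point.
Start: joints at [69.844, 18.312, 89.639, -0, 72.044, -1.146], TCP at [187.306, 543.654, 213.976] pointing down, gripper open.
Joint ranges: [-177.97, 177.97], [-48.28, 115.42], [12.27, 149.76], [-77.06, 257.06], [2.81, 150.46], [-146.56, 146.56]. Speed limits (degrees/s): [147.25, 147.25, 180, 180, 180, 180].

INTERFACE

Orientations are given as a 3x3 rotation matrix whose columns are the frame's x, y, z axes.
In Python, from plant import manip, cams, order gives the robot as it stands. The module is installed in compiled form; this text tells all that it offers.
- The arm moves only by the tool drive_tool, never from a script. Its arguments are lists of equal length, an entry for each row: "translation": the shift along the tool's x, y, z each as a share of 40 cm, from -1 to 1, a list of three; "yaw": the turn about the tool's z as a share of 30 degrees, from -1 to 1. A call has 1 to 10 rows; each row is the pose to reach, as a shift and turn from the pose commanded when the call began, along the tool's axes at that moment; what a row does not reach only later rows make up. A row lasts 1/10 s, in which the tool goes at most 50 mm and 8.59 degrees, less where a joint would pass 70% of its speed; a pose out of reach is approached as far as the arm can. A call with a number of a shift or a turn outside -1 to 1 is refused whole. A call with a gripper value outside its range is refused whole. "hand" is the opening, from 0 (shut) to 1 (fully open), set as the call begins (left out, the last holds). The fingers move at their own pace and stop on an object; "force" is the grip in N (left out, the last holds). Time passes only in rows, so rows that repeat a pose let the fingers close. It gives the time, the measured TCP pose, the force, the opening and the grip force at its end, in the units of the state.
- manip.observe(): the state, without advancing time (a new reading comes with each control period).
- cams.snapshot(name): name is "scene" or "side" or "wrist"; returns a dict with "frame" (420x560x3 uint8, blue, green, red), "depth" (420x560 float32, mm along the optical axis (not along the pixel's ray), 0 where there is no reading), "fovy" (degrees; the focal length in pixels is half the picture's height over the tangent of half this angle, whatever the lens; pixels are square), "cx", "cy" (the principal point, pixels), "rvec" (rotation vector, rad) and "tvec" (3), from world to camera coordinates, as OpenCV has them. Camera axes: x right, y down, z forward; pixel columns grow to the right and rows downward; lengths in mm; the calibration is good to about 2 mm. A picture is of the moment at which its call begins.
- order.sign_off(): hands the job in; it is judged then, once.
The state is a dict: "t": time; "qpos": joint angles; "dq": joint speeds; "effort": joint torques, N m; "eef_pos": TCP position; "eef_rot": TCP orientation; "ft_force": force on the tool from outside, world axes, zero at the start; "wrist_torque": the same for the moment, N m; "opening": finger opening in mm; "finger_force": force on a finger pad.
Only numpy, scipy, OpenCV 4.12 (cv2) and the standard library are available. Lean on these libraries where they do the work, as an engineer would, in place of code of your own. Each camera call takes 0.05 s, during which the arm holds its last target. There are 200 camera calls.

TASK

Draw the locking pin straight up out of its bore in the roller feeder and hang it upright by its collar in the open notch on the feeder's other side. Then push the guarded, slanting plunger fully home along its axis so the gate drops and the steel roller rolls down to the end stops, let the plunger spring back, and pick up the roller and lay it centred across both vees of the cradle. Do not drop the roller on the bench, and leave the other things on the bench where they are.

Things in the scene. Friction and masses are not known exactly. Their poses are not given: they have to be found in the camera images.
- feeder: Roller feeder, fixed: dark base plate 220 x 230 x 12 mm, chute sloping 35 degrees (details at pickup). Origin at bench level near its middle; x points up the chute, about to the robot's right; y points about away from the robot. Beyond the chute, at y = 100 mm: the plunger in its slanting guard tube and, at x = 95, the pin's bore block. On the robot's side: the parking notch.
- plunger_face (a point): Centre of the plunger's round black face, 50 mm wide; moves with it. At rest at feeder (15, 100, 100) mm. Its z axis points outward along the plunger, leaning 35 degrees from vertical toward feeder -x; y as the feeder's. It lies 24 mm deep in a fixed aluminium guard tube (inner diameter 60, outer 68 mm) on the same slanting axis, open at the top: push with shut fingers tilted along the axis.
- plunger (a joint): Travel of the sprung plunger along its axis in m: 0 at rest, 0.020 fully home (about 6 N to start it, 11 N fully home; springs back). Its two gate blades hold the roller and sink flush with the rails only at full stroke. While the pin is in its bore it is blocked after a few mm.
- pin: Loose steel locking pin standing upright, 126 mm long. Origin on its axis at the underside of its collar, z up. Shank 14 mm diameter, 78 mm long, below the origin; collar 36 mm diameter, 6 mm thick; round grip 22 mm diameter from 6 to 48 mm above the origin. At the start its lower 30 mm is in the bore and its origin 90 mm above the bench.
- bore (a point): Centre of the mouth of the pin's upright bore, 42 mm above the bench at feeder (95, 100) mm; the bore is 30 mm deep, 15.5 mm diameter, in a block 44 mm square.
- notch (a point): Seat point of the parking notch on top of a level plate, 95 mm above the bench, at feeder (-20, -128) mm, axes as the feeder. Plate 8 mm thick, 56 mm wide. The notch is a slot 20 mm wide along x, its mouth 34 mm from here on -x, its end 10 mm from here on +x; only the bench is below. Parked: shank in the slot, collar flat on the plate, pin's origin at this point.
- roller: Plain ground steel roller, 32 mm diameter, 110 mm long, about 0.5 kg, free. Origin at its centre, y along its axis (x and z turn as it rolls). It starts held by the gate halfway up the chute, centre 92 mm above the bench, its axis along the feeder's y.
- pickup (a point): Where the roller's centre rests against the end stops after release: 61 mm above the bench at feeder (-50, -15) mm. Chute lane centred on feeder y = -15: two rails 28 mm wide with an open 60 mm gap between them (fingers fit down into it), outer cheeks 64 mm either side of the lane centre, 14 mm above the rails; end stops square to the rails, tops at x = -75, z = 68 mm.
- cradle: Vee cradle, fixed to the bench: dark steel base 90 x 130 x 12 mm with two 90-degree vee supports, each 25 mm thick along y, 60 mm clear gap between them (fingers fit in the gap). Origin at bench level under the middle; y runs along the vees, z up. The vee tips stand 70 mm above the bench.
- vee (a point): Where the roller's centre lies when it rests centred in both vees: 68 mm above the bench, over the cradle's origin; the roller's axis lies along the cradle's y, either way round.
- micrometer: Bystander: micrometer with a grey bow, lying flat near the cradle.
- blank: Bystander: upright plain steel blank, 40 mm diameter, 60 mm tall, near the cradle.
- screwdriver: Bystander: screwdriver with a black handle, 180 mm, lying at the left.
- wrench: Bystander: steel wrench, 190 mm, lying at the left.
- oiler: Bystander: white bottle, 60 mm diameter, 170 mm tall, at the far side.
- gauge_case: Bystander: wooden gauge case 100 x 160 x 45 mm at the right.
- jar: Bystander: amber jar, 70 mm diameter, 90 mm tall, at the far side.
Things that resemble listed ones, but are neither listed nor needed, are in the scene too. What is shaped like the pin but blue is not meant.

How it is judged:
By the outcome, as a careful person would: the job done as asked, in the order asked, and still so for the second after the job is handed in, with the robot touching nothing.
It also fails if it takes over 64 s, if anything falls off the work surface, if the arm or the gripper's body presses on something with over 40 N, if the wrist force passes 120 N, or if a joint passes its speed limit or range.

## Working session

There is one attempt and no reset: what is moved stays moved. The work goes in short steps, Python scripts to look and compute and a tool call to move; the robot and the scene stay as the last step left them, time stands still between calls to the robot, and variables do not carry over. Pictures are saved under pics/ and viewed, at most 10 in all, crops included, and the job is handed in when it is done.

Besides the shell and the picture viewer there is one more tool, called after "Call:" as a command line: name --pt "numbers of a row" for each row, then --argument value for the rest. drive_tool: Moves the arm, as the interface text tells. Shift numbers are shares of 40 cm and turn numbers shares of 30 degrees, none past 1 either way. Its arguments: {"type":"object","properties":{"translation":{"type":"array","items":{"type":"array","items":{"type":"number","minimum":-1,"maximum":1}}},"yaw":{"type":"array","items":{"type":"number","minimum":-1,"maximum":1}},"hand":{"type":"number"},"force":{"type":"number"}},"required":["translation","yaw"]}

```bash
mkdir -p pics
cat > h.py <<'E'
import numpy as np, cv2, pickle
from plant import manip, cams, order
def snap(n, save=None):
    s=cams.snapshot(n)
    if save: cv2.imwrite(f'pics/{save}.png', s['frame'])
    s['R']=cv2.Rodrigues(np.array(s['rvec'],float))[0]; s['t']=np.array(s['tvec'],float).ravel()
    s['f']=210/np.tan(np.radians(s['fovy'])/2)
    return s
def cloud(s):
    v,u=np.mgrid[0:420,0:560]; d=s['depth']
    P=np.stack([(u-s['cx'])/s['f']*d,(v-s['cy'])/s['f']*d,d],-1)
    W=(P-s['t'])@s['R']; W[d<=0]=np.nan
    return W
def proj(s,p):
    c=s['R']@np.asarray(p,float)+s['t']; return c[:2]/c[2]*s['f']+[s['cx'],s['cy']]
def ray(s,u,v,z):
    d=s['R'].T@np.array([(u-s['cx'])/s['f'],(v-s['cy'])/s['f'],1]); o=-s['R'].T@s['t']
    return o+d*(z-o[2])/d[2]
E
python3 - <<'E'
from h import *
for n in ('scene','side','wrist'):
    s=snap(n,n+'0'); pickle.dump(s,open(n+'0.pkl','wb'))
    print(n,s['fovy'],s['cx'],s['cy'],-s['R'].T@s['t'],s['R'][2],(s['depth']>0).mean())
o=manip.observe();print({k:np.round(v,3).tolist() for k,v in o.items()},manip.pinch_z)
a=[cv2.imread(f'pics/{n}0.png') for n in('scene','side','wrist')]
E
```

```text
scene 53.582811582106906 286.4775750048153 212.2115218730253 [1416.71829506 -148.26006462  855.79660129] [-0.72315295  0.12680563 -0.67894782] 0.9958673469387755
side 44.69227915673161 276.01589417241246 211.14474006089895 [ 260.94812043 1128.18710554 1499.39783279] [ 0.1748485  -0.60806227 -0.77439543] 0.9961394557823129
wrist 65.803743709945 279.24129150193966 206.6387165101565 [111.58442835 570.79410396 382.66072058] [ 0.26483033 -0.09253472 -0.9598449 ] 0.9962074829931973
{'t': 0.15, 'qpos': [69.844, 18.342, 89.69, 0.0, 72.043, -1.146], 'dq': [0.132, -0.128, -0.242, -0.014, 0.037, -0.047], 'effort': [-0.0, -41.278, -23.215, 0.073, 0.043, -0.0], 'eef_pos': [187.166, 543.288, 213.327], 'eef_rot': [[-0.945, 0.326, -0.0], [0.326, 0.945, -0.001], [0.0, -0.001, -1.0]], 'ft_force': [-0.347, -0.927, -0.672], 'wrist_torque': [0.023, 0.025, -0.041], 'finger_force': 0.0, 'opening': 91.653} -18.8
```

View pics/scene0.png

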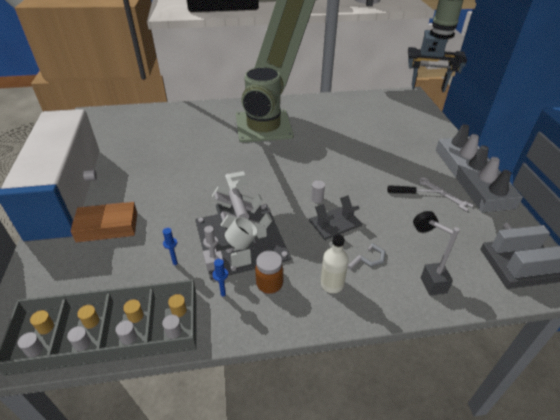

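View pics/side0.png

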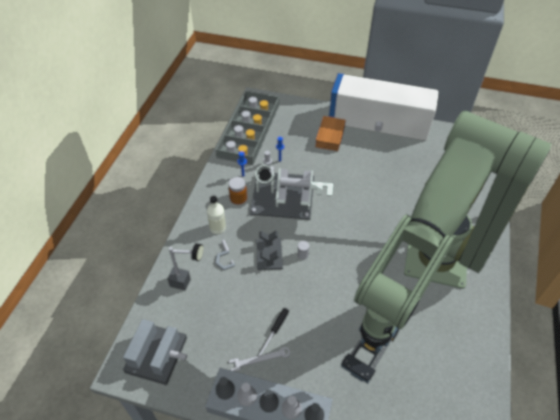

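The scene view shows the feeder at about (240,235), with the guard tube ring at (240,233), the pin at about (209,237) and the white notch plate at (234,180). The cradle is at (335,215) and the blue decoy pins are at (170,245) and (220,277). In the side view the feeder is at (283,193) and the cradle at (268,250).

```bash
python3 - <<'E'
from h import *
for n,pts in (('scene',dict(tube=(240,233),pin=(209,232),pinlow=(209,245),notch=(234,180),cradle=(335,215),blank=(318,187),oil=(335,270),jar=(268,265),bl1=(168,235),bl2=(219,268),base=(212,262))),('side',dict(tube=(265,173),notch=(325,188),cradle=(268,250),base=(283,212)))):
    s=pickle.load(open(n+'0.pkl','rb'));W=cloud(s)
    for k,(u,v) in pts.items(): print(n,k,np.round(np.nanmedian(W[v-1:v+2,u-1:u+2].reshape(-1,3),0)))
    if 1:
        im=s['frame'];hs=cv2.cvtColor(im,cv2.COLOR_BGR2HSV)
        # dark base plate: low value pixels with z 5..20
        m=(hs[...,2]<75)&(W[...,2]>4)&(W[...,2]<22)&(W[...,0]>250)&(W[...,0]<800)&(abs(W[...,1])<450)
        c,l,st,ce=cv2.connectedComponentsWithStats(m.astype(np.uint8))
        for i in range(1,c):
            if st[i,4]>60:
                print(n,st[i],cv2.minAreaRect(W[l==i][:,:2].astype(np.float32)))
# wrist camera rel to tool
o=manip.observe();s=pickle.load(open('wrist0.pkl','rb'))
R=np.array(o['eef_rot']);print('cam in tool',R.T@(-s['R'].T@s['t']-o['eef_pos']));print(R.T@s['R'].T)
E
python3 -c "
import cv2
a=cv2.imread('pics/scene0.png')[150:310,150:410];cv2.imwrite('pics/c0.png',cv2.resize(a,(780,480),interpolation=2))"
```

```text
scene tube [ 696. -136.  125.]
scene pin [ 693. -210.  137.]
scene pinlow [ 696. -215.   94.]
scene notch [ 322. -135.   -0.]
scene cradle [549. 150.  10.]
scene blank [469. 113.  58.]
scene oil [817.  76.  92.]
scene jar [776. -78.  88.]
scene bl1 [ 670. -312.  117.]
scene bl2 [ 792. -192.  118.]
scene base [ 704. -214.   39.]
scene [387 187  29   7 148] ((471.01953125, 387.53741455078125), (87.15650939941406, 19.50419807434082), 77.71440887451172)
scene [247 207  21  15 149] ((504.1355285644531, -81.87971496582031), (51.54853439331055, 64.9101791381836), 54.01775360107422)
scene [223 212  64  63 849] ((639.2251586914062, -78.96766662597656), (124.00106048583984, 250.7390594482422), 49.26580810546875)
scene [309 213  53  26 395] ((576.0094604492188, 144.43821716308594), (88.81900787353516, 129.55445861816406), 18.66037940979004)
scene [153 290  21  18 113] ((769.3353881835938, -343.48779296875), (29.926198959350586, 56.65763854980469), 35.49574661254883)
scene [115 293  31  20 112] ((765.7911987304688, -416.28826904296875), (39.7277717590332, 66.10063934326172), 33.30473709106445)
side tube [ 666. -137.  102.]
side notch [ 446. -217.   -2.]
side cradle [576. 138.   8.]
side base [570. -43.  12.]
side [254 186  53  32 823] ((597.9293823242188, -93.53020477294922), (207.1034393310547, 154.72801208496094), 9.898262977600098)
side [258 261  15   9  73] ((570.7186279296875, 201.30404663085938), (47.23294448852539, 30.537784576416016), 42.78154754638672)
side [271 309  14  22  62] ((463.27423095703125, 394.01641845703125), (81.24788665771484, 18.884563446044922), 77.30854797363281)
cam in tool [  80.4239324     1.16479537 -169.33341078]
[[-3.45576808e-04 -9.59837214e-01 -2.80557307e-01]
 [ 9.99999931e-01 -3.70379689e-04  3.53846620e-05]
 [-1.37876244e-04 -2.80557275e-01  9.59837276e-01]]
```

View pics/c0.png

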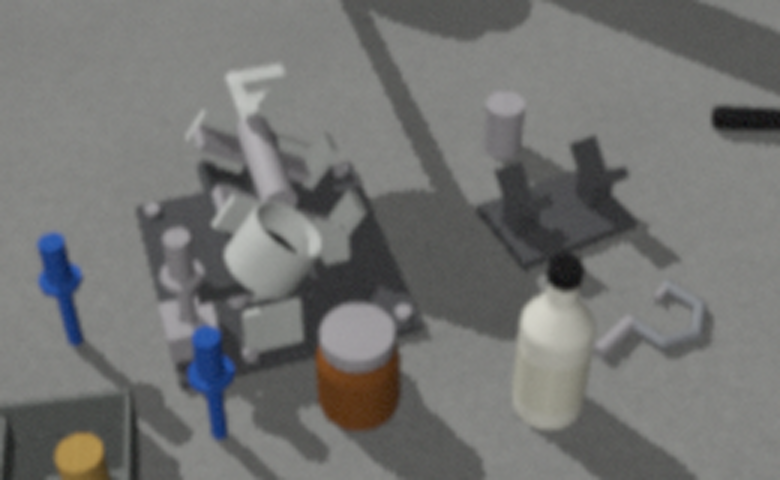

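The crop shows the feeder clearly. The grey pin is at about (178,265) in its bore block, the slanted guard tube at (272,245), the roller at (262,160), the notch plate at (245,90) and the cradle at (560,205). I'll now bring the wrist camera over them.

Call:
drive_tool --pt "-0.95 -0.67 -0.45" --pt "-0.95 -0.67 -0.45" --pt "-0.95 -0.67 -0.45" --pt "-0.95 -0.67 -0.45" --pt "-0.95 -0.67 -0.45" --pt "-0.95 -0.67 -0.45" --pt "-0.95 -0.67 -0.45" --pt "-0.95 -0.67 -0.45" --pt "-0.95 -0.67 -0.45" --pt "-0.95 -0.67 -0.45" --yaw '[1,1,1,1,1,1,1,1,1,1]'

```text
t: 1.15
eef_pos: [459.9, 164.6, 394.7]
eef_rot: [[-0.656, 0.755, 0.0], [0.755, 0.656, 0.0], [0.0, 0.0, -1.0]]
ft_force: [-0.5, 0.5, 0.2]
opening: 91.4
finger_force: 0.0
```

Run:
```python
from h import *
s=snap('wrist','w1'); pickle.dump(s,open('w1.pkl','wb'))
```

Call:
drive_tool --pt "-0.78 -0.15 0" --pt "-0.78 -0.15 0" --pt "-0.78 -0.15 0" --pt "-0.78 -0.15 0" --pt "-0.78 -0.15 0" --pt "-0.78 -0.15 0" --pt "-0.78 -0.15 0" --pt "-0.78 -0.15 0" --pt "-0.78 -0.15 0" --pt "-0.78 -0.15 0" --yaw '[1,1,1,1,1,1,1,1,1,1]'

```text
t: 2.2
eef_pos: [618.1, -107.1, 394.3]
eef_rot: [[-0.192, 0.981, 0.0], [0.981, 0.192, 0.001], [0.001, 0.0, -1.0]]
ft_force: [-0.3, -0.1, 0.3]
opening: 91.0
finger_force: 0.0
```

Run:
```python
from h import *
s=snap('wrist','w2'); pickle.dump(s,open('w2.pkl','wb'))
a=np.hstack([cv2.imread('pics/w1.png'),cv2.imread('pics/w2.png')])
print(manip.observe()['eef_pos'])
```

```text
[ 618.10782157 -106.96670469  394.50786899]
```

View pics/w1.png

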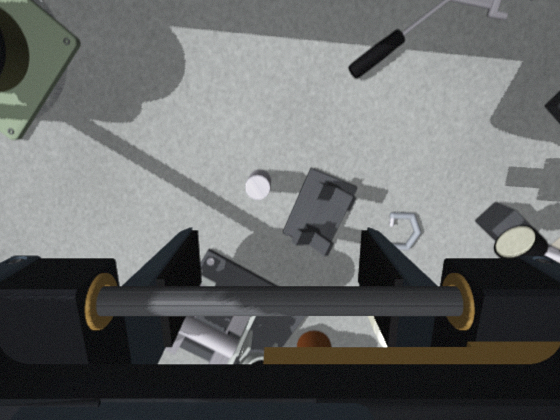

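View pics/w2.png

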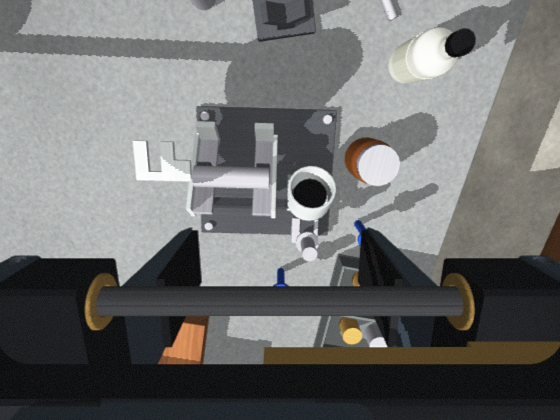

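w1 shows the cradle at (320,212), with its vees at (330,192) and (316,238). w2 shows the feeder base at (197–341, 105–236), the tube mouth at (311,193), the pin top at (307,252), the roller at (232,177) and the notch plate at (160,160).

```bash
cat > m.py <<'E'
from h import *
def rect(W,m,n):
    c,l,st,ce=cv2.connectedComponentsWithStats(m.astype(np.uint8))
    for i in range(1,c):
        if st[i,4]>150: 
            p=W[l==i]; print(n,st[i],cv2.minAreaRect(p[:,:2].astype(np.float32)),'z',np.median(p[:,2]))
s=pickle.load(open('w2.pkl','rb'));W=cloud(s);hs=cv2.cvtColor(s['frame'],cv2.COLOR_BGR2HSV)
U=np.zeros((420,560),bool);U[60:262,110:420]=1
z=W[...,2]
rect(W,U&(z>5)&(z<20),'base')
rect(W,U&(z>88)&(z<104)&(W[...,0]<560),'notch')
for a,b in((128,150),(130,145)): rect(W,U&(z>a)&(z<b),'high%d'%a)
print('heights near pin', [np.round(W[v,307],1).tolist() for v in range(236,258,4)])
r=U.copy();r[:]=0;r[165:190,195:268]=1
p=W[r&(z>95)];print('roller',p.shape,np.percentile(p,[1,50,99],axis=0).round(1))
top=p[p[:,2]>p[:,2].max()-6]; d=np.linalg.svd(top[:,:2]-top[:,:2].mean(0))[2][0];print('dir',d,top.mean(0))
s1=pickle.load(open('w1.pkl','rb'));W1=cloud(s1);z=W1[...,2]
V=np.zeros((420,560),bool);V[150:262,240:370]=1
rect(W1,V&(z>5)&(z<19),'cbase');rect(W1,V&(z>30),'vees')
rect(W1,V&(z>4)&(W1[...,0]>530),'call')
E
python3 m.py
```

```text
base [ 196  106  141   93 6664] ((593.1103515625, -99.70414733886719), (230.12815856933594, 152.1125030517578), 9.483570098876953) z 10.60808479700546
base [215 187  39  11 372] ((550.5736083984375, -175.06361389160156), (66.81908416748047, 18.050079345703125), 8.916801452636719) z 10.636234419718944
base [ 201  208   93   27 2028] ((580.9558715820312, -223.25689697265625), (165.25503540039062, 49.06239318847656), 9.269390106201172) z 10.584457473250826
base [318 208  12  28 216] ((716.55322265625, -198.4483642578125), (18.73659896850586, 51.88962173461914), 9.155196189880371) z 10.569990463267105
notch [ 133  141  103   75 2106] ((473.1126403808594, -146.36532592773438), (80.75405883789062, 155.62698364257812), 66.4991455078125) z 93.71561026735293
notch [193 165  47  10 313] ((528.0150146484375, -124.13084411621094), (65.85374450683594, 11.199735641479492), 9.302507400512695) z 100.06646758456725
high128 [292 198  41  15 195] ((671.0974731445312, -141.06326293945312), (55.6052131652832, 20.463947296142578), 11.079183578491211) z 133.28474184651716
high128 [302 245  16  16 202] ((68
[... 942 characters left out ...]
18.03624725341797), (38.53973388671875, 39.23444747924805), 26.932357788085938) z 58.312028003522165
vees [312 181  45  29 696] ((557.4586791992188, 187.2235870361328), (68.138916015625, 25.36871337890625), 18.617902755737305) z 59.986042871608376
vees [291 226  43  29 669] ((584.4664306640625, 106.92022705078125), (67.90831756591797, 25.762828826904297), 18.86663818359375) z 59.15053444254314
vees [359 227  11  35 311] ((489.11138916015625, 202.11692810058594), (4.056327819824219, 21.14969253540039), 29.86852264404297) z 401.1737881387037
call [ 283  172   75   83 3420] ((570.581787109375, 147.25018310546875), (89.68645477294922, 129.52622985839844), 18.868328094482422) z 11.651177299310657
```

Run:
```python
from h import *
a=np.radians(9.4);ey=np.array([np.cos(a),np.sin(a)]);ex=np.array([ey[1],-ey[0]])
O=np.array([568.0,-132.6])
s=pickle.load(open('w2.pkl','rb'));W=cloud(s);z=W[...,2]
g=s['frame'].min(2)
m=np.zeros((420,560),bool);m[130:190,125:192]=1
m&=(g>185)
ys,xs=np.nonzero(m);P=np.array([ray(s,u,v,95) for u,v in zip(xs,ys)])[:,:2]-O
X=P@ex;Y=P@ey
for x in range(-64,30,6):
    q=np.sort(Y[(X>=x)&(X<x+6)])
    if len(q): 
        gp=np.diff(q);i=gp.argmax();print(x,len(q),q[0].round(1),q[-1].round(1),'gap',q[i].round(1),q[i+1].round(1) if len(q)>1 else '')
q=m&(z>80)&(z<105);print('z plate',np.median(z[q]))
```

```text
-64 78 -164.3 -72.5 gap -126.2 -116.4
-58 91 -166.4 -72.7 gap -115.5 -109.6
-52 143 -167.0 -73.0 gap -101.4 -93.1
-46 162 -167.5 -73.3 gap -137.5 -128.8
-40 158 -168.1 -79.3 gap -126.6 -116.7
-34 161 -165.6 -76.8 gap -130.1 -122.7
-28 173 -169.5 -78.5 gap -130.4 -123.4
-22 199 -169.8 -78.7 gap -126.7 -119.3
-16 199 -170.6 -79.1 gap -128.4 -118.5
-10 248 -168.5 -76.6 gap -159.6 -158.0
-4 245 -172.0 -75.4 gap -172.0 -167.3
2 123 -172.3 -75.5 gap -162.3 -156.0
8 87 -171.6 -75.8 gap -153.8 -139.4
14 42 -166.2 -76.1 gap -107.1 -87.9
z plate 93.53429106119094
```

Call:
drive_tool --pt "-0.281 0.108 0.2" --pt "-0.281 0.108 0.4" --pt "-0.281 0.108 0.56" --pt "-0.281 0.108 0.56" --pt "-0.281 0.108 0.56" --pt "-0.281 0.108 0.56" --pt "-0.281 0.108 0.56" --pt "-0.281 0.108 0.56" --yaw '[0.056,0.056,0.056,0.056,0.056,0.056,0.056,0.056]' --hand 0.55

```text
t: 3.05
eef_pos: [683.6, -209.7, 173.1]
eef_rot: [[-0.163, 0.987, 0.004], [0.987, 0.163, -0.001], [-0.002, 0.004, -1.0]]
ft_force: [0.5, 0.7, 1.8]
opening: 50.2
finger_force: 0.0
```

Call:
drive_tool --pt "0 0 0.08" --pt "0 0 0.16" --pt "0 0 0.168" --pt "0 0 0.168" --yaw '[0,0,0,0]'

```text
t: 3.45
eef_pos: [683.4, -210.1, 105.1]
eef_rot: [[-0.162, 0.987, 0.003], [0.987, 0.162, -0.001], [-0.001, 0.003, -1.0]]
ft_force: [-1.4, -0.4, 1.1]
opening: 50.4
finger_force: 0.0
```

Call:
drive_tool --pt "0 0 0" --pt "0 0 0" --pt "0 0 0" --pt "0 0 0" --pt "0 0 0" --pt "0 0 0" --yaw '[0,0,0,0,0,0]' --hand 0 --force 30

```text
t: 4.05
eef_pos: [682.7, -210.7, 103.7]
eef_rot: [[-0.162, 0.987, 0.001], [0.987, 0.162, -0.0], [-0.001, 0.001, -1.0]]
ft_force: [-0.6, -0.5, 5.6]
opening: 21.4
finger_force: 30.0
```

Call:
drive_tool --pt "0 0 -0.05" --pt "0 0 -0.13" --pt "0 0 -0.25" --pt "0 0 -0.37" --pt "0 0 -0.39" --pt "0 0 -0.39" --yaw '[0,0,0,0,0,0]'

```text
t: 4.65
eef_pos: [683.2, -210.7, 260.5]
eef_rot: [[-0.162, 0.987, 0.004], [0.987, 0.162, -0.001], [-0.002, 0.003, -1.0]]
ft_force: [0.6, 0.2, -2.4]
opening: 21.4
finger_force: 30.0
```

Call:
drive_tool --pt "0.03 -0.1 0" --pt "0.06 -0.2 0" --pt "0.09 -0.32 0" --pt "0.11 -0.44 0" --pt "0.138 -0.54 0" --pt "0.138 -0.572 0" --pt "0.138 -0.572 0" --pt "0.138 -0.572 0" --yaw '[0,0,0,0,0,0,0,0]'

```text
t: 5.45
eef_pos: [448.4, -193.1, 257.7]
eef_rot: [[-0.161, 0.987, -0.001], [0.987, 0.161, 0.001], [0.001, -0.0, -1.0]]
ft_force: [0.4, 0.2, -1.0]
opening: 21.3
finger_force: 30.0
```

Run:
```python
from h import *
s=snap('wrist','w3'); pickle.dump(s,open('w3.pkl','wb'))
W=cloud(s);z=W[...,2]
o=manip.observe();print(o['eef_pos'],o['opening'],np.round(o['ft_force'],1))
m=(z>86)&(z<102)&(s['frame'].min(2)>150)
c,l,st,ce=cv2.connectedComponentsWithStats(m.astype(np.uint8))
for i in range(1,c):
    if st[i,4]>100: print(st[i],np.nanmean(W[l==i],0),s['frame'][l==i].mean(0))
```

```text
[ 448.86574881 -193.18257156  257.77648789] 21.35069709330142 [ 0.3 -0.1 -1.7]
[ 251   99  109  109 3308] [ 451.3490953  -134.56919133   93.70172969] [232.25362757 232.98337364 230.0480653 ]
[490 129  48  35 650] [ 676.08447072 -102.65009218   95.74711042] [228.65076923 229.89538462 226.06307692]
[ 349  149  106   46 1174] [ 594.15390759 -149.4861681    95.7870723 ] [191.02385009 184.97529813 185.19335605]
[462 158  45  51 388] [ 647.67197104 -156.53557869   96.79987645] [221.70618557 222.91494845 218.70360825]
[342 176  18  20 154] [ 522.43219293 -174.44589765   97.92788121] [179.27272727 171.37012987 172.77922078]
```

View pics/w3.png

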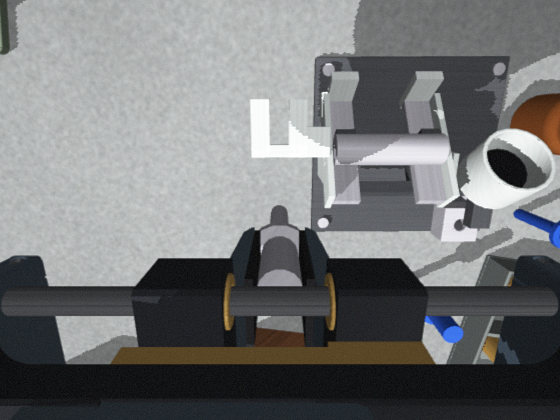

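The notch plate is at (250–307, 99–157), with its slot at about u 270–289 and its end near v 146. The pin hangs straight, with its tip at (279,207).

Run:
```python
from h import *
s=pickle.load(open('w3.pkl','rb'))
a=np.radians(9.4);ey=np.array([np.cos(a),np.sin(a)]);ex=np.array([ey[1],-ey[0]])
g=s['frame'].min(2).astype(float)
for v in (104,120,136,144): print(v,g[v,246:312].astype(int).tolist())
# sub-pixel edges in slot
print('col279',g[135:162,279].astype(int).tolist(),'col262',g[94:104,260].astype(int).tolist())
T=np.array(manip.observe()['eef_pos'])
for u,v in ((250,110),(270,110),(289,110),(307,110),(270,135),(289,135),(279,146),(279,157),(260,99)):
    p=ray(s,u,v,95)[:2]-T[:2]; print((u,v),'rel TCP feeder x,y',(p@ex).round(1),(p@ey).round(1))
# pin tip
W=cloud(s); m=np.zeros((420,560),bool);m[200:250,265:295]=1;m&=W[...,2]>150;m&=W[...,2]<240
p=W[m]; 
for z0 in range(165,235,12):
    q=p[abs(p[:,2]-z0)<6]
    if len(q)>5: d=q[:,:2]-T[:2];print(z0,len(q),np.percentile(d@ex,[5,95]).round(1),np.percentile(d@ey,[3,97]).round(1))
print('tip',p[:,2].min(),T)
```

```text
104 [195, 194, 191, 197, 228, 250, 250, 250, 250, 251, 250, 250, 249, 250, 251, 251, 249, 249, 249, 250, 251, 252, 246, 198, 183, 184, 184, 188, 191, 192, 194, 197, 193, 195, 197, 194, 194, 189, 191, 191, 192, 193, 189, 176, 194, 198, 202, 196, 202, 199, 197, 193, 198, 198, 203, 199, 195, 196, 202, 203, 202, 195, 184, 184, 182, 183]
120 [184, 182, 178, 180, 213, 246, 250, 250, 251, 250, 250, 250, 249, 249, 250, 250, 250, 249, 249, 250, 252, 252, 248, 218, 191, 190, 188, 185, 188, 186, 182, 182, 182, 188, 188, 192, 196, 195, 195, 191, 190, 192, 192, 197, 200, 193, 196, 196, 201, 199, 196, 196, 197, 198, 200, 195, 197, 194, 201, 200, 198, 193, 187, 188, 187, 191]
136 [186, 190, 191, 183, 191, 231, 250, 250, 250, 250, 250, 250, 250, 250, 250, 250, 251, 250, 248, 250, 251, 251, 250, 229, 189, 185, 187, 189, 189, 189, 190, 190, 185, 190, 190, 194, 188, 190, 196, 198, 196, 190, 209, 238, 250, 250, 250, 250, 251, 250, 249, 249, 250, 251, 250, 250, 248, 248, 250, 252, 255, 249, 203, 192, 192, 197]
144 [188, 194, 192, 185, 189, 225, 250, 250, 251, 250, 251, 251, 250, 250, 249, 250, 251, 250, 
[... 330 characters left out ...]
8, 249, 249, 250, 251, 251, 215, 188, 190, 187, 186] col262 [178, 184, 185, 188, 194, 233, 250, 251, 251, 251]
(250, 110) rel TCP feeder x,y -83.1 -29.2
(270, 110) rel TCP feeder x,y -83.1 -9.6
(289, 110) rel TCP feeder x,y -83.0 9.1
(307, 110) rel TCP feeder x,y -83.0 26.7
(270, 135) rel TCP feeder x,y -59.1 -9.8
(289, 135) rel TCP feeder x,y -59.0 9.2
(279, 146) rel TCP feeder x,y -48.2 -0.8
(279, 157) rel TCP feeder x,y -37.1 -0.9
(260, 99) rel TCP feeder x,y -93.3 -19.2
165 21 [-7.3 -2.1] [-7.1  5.2]
177 70 [-7.4 -3.2] [-7.3  5.4]
189 77 [-7.3 -2. ] [-7.2  5.7]
201 85 [-7.3 -3.9] [-6.9  5. ]
213 16 [-7.4 -6.5] [-4.2  2.3]
tip 167.21836446228883 [ 448.86574881 -193.18257156  257.77648789]
```

Call:
drive_tool --pt "0.06 0 0" --pt "0.12 0 0" --pt "0.148 0 0" --pt "0.148 0 0" --pt "0.148 0 0.08" --pt "0.148 0 0.17" --pt "0.148 0 0.26" --pt "0.148 0 0.34" --pt "0.148 0 0.366" --pt "0.148 0 0.366" --yaw '[0,0,0,0,0,0,0,0,0,0]'

```text
t: 6.5
eef_pos: [438.2, -135.0, 111.3]
eef_rot: [[-0.162, 0.987, -0.002], [0.987, 0.162, 0.001], [0.001, -0.002, -1.0]]
ft_force: [0.1, -0.1, -1.1]
opening: 21.6
finger_force: 30.0
```

Call:
drive_tool --pt "0 0 0.002" --pt "0 0 0.004" --pt "0 0 0.004" --pt "0 0 0.004" --yaw '[0,0,0,0]'

```text
t: 6.9
eef_pos: [438.7, -134.8, 111.5]
eef_rot: [[-0.162, 0.987, 0.002], [0.987, 0.162, -0.001], [-0.001, 0.002, -1.0]]
ft_force: [-0.1, 0.4, -0.8]
opening: 21.2
finger_force: 30.0
```

Call:
drive_tool --pt "0 0 0.003" --pt "0 0 0.006" --pt "0 0 0.006" --pt "0 0 0.006" --yaw '[0,0,0,0]'

```text
t: 7.3
eef_pos: [438.3, -134.6, 108.6]
eef_rot: [[-0.162, 0.987, 0.0], [0.987, 0.162, -0.0], [-0.0, 0.0, -1.0]]
ft_force: [-0.0, 1.2, 3.7]
opening: 21.6
finger_force: 30.0
```

Call:
drive_tool --pt "0 0 0" --pt "0 0 0" --pt "0 0 0" --pt "0 0 -0.05" --pt "0 0 -0.15" --pt "0 0 -0.27" --pt "0 0 -0.37" --pt "-0.07 0 -0.37" --pt "-0.15 0 -0.37" --pt "-0.15 0 -0.37" --yaw '[0,0,0,0,0,0,0,0,0,0]' --hand 0.5

```text
t: 8.3
eef_pos: [448.5, -196.5, 256.3]
eef_rot: [[-0.159, 0.987, 0.001], [0.987, 0.159, -0.002], [-0.002, 0.001, -1.0]]
ft_force: [-0.6, -0.3, -0.0]
opening: 45.7
finger_force: 0.0
```

Run:
```python
from h import *
s=snap('wrist','w4'); pickle.dump(s,open('w4.pkl','wb'))
o=manip.observe();print(o['eef_pos'],o['opening'],o['qpos'])
W=cloud(s);m=np.zeros((420,560),bool);m[60:165,240:320]=1
a=np.radians(9.4);ey=np.array([np.cos(a),np.sin(a)]);ex=np.array([ey[1],-ey[0]])
for lo,hi in((132,146),(104,130),(97,103)):
    p=W[m&(W[...,2]>lo)&(W[...,2]<hi)];d=p[:,:2]-[438.3,-134.8]
    print(lo,len(p),cv2.minEnclosingCircle(p[:,:2].astype(np.float32)),np.median(p[:,2]),np.percentile(d@ex,[2,98]).round(1),np.percentile(d@ey,[2,98]).round(1))
# finger geometry in tool frame
R=np.array(o['eef_rot']);T=(W-o['eef_pos'])@R
q=(abs(T[...,2])<70)&(abs(T[...,1])<60)&(abs(T[...,0])<40)
t=T[q]
for a0 in range(-60,5,8):
    k=t[(t[:,2]>=a0)&(t[:,2]<a0+8)]
    if len(k)>5: print(a0,len(k),np.percentile(k[:,0],[1,99]).round(1),k[k[:,1]<0][:,1].min().round(1) if (k[:,1]<0).any() else 0,k[k[:,1]<0][:,1].max().round(1) if (k[:,1]<0).any() else 0)
```

```text
[ 447.88017082 -194.79991432  255.96198944] 45.985542654093 [-2.48635577e+01  8.99481757e+00  9.61396361e+01  1.25417828e-02
  7.49014214e+01 -3.40430877e+01]
132 520 ((438.1871337890625, -134.51327514648438), 10.935419082641602) 141.66086324466465 [-10.    9.2] [-9.5  9.4]
104 12 ((437.26177978515625, -126.1904296875), 7.0356855392456055) 117.43285991862675 [-11.2  -8.5] [-6.2  7.2]
97 517 ((438.27801513671875, -134.5107879638672), 17.829492568969727) 99.64741064833687 [-16.9  16.2] [-16.6  16.6]
-60 1369 [-15.5  18.1] -34.2 -22.5
-52 798 [-15.3  18.2] -35.0 -22.6
-44 638 [-15.3  18. ] -34.8 -22.6
-36 535 [-10.2  18. ] -34.0 -22.6
-28 467 [-5.2 17.9] -33.1 -22.5
-20 435 [-9.4 17.9] -32.5 -22.6
-12 394 [-14.3  17.9] -31.9 -22.6
-4 197 [-15.4  17.7] -30.0 -22.6
```

Call:
drive_tool --pt "-0.026 0.571 0.14" --pt "-0.026 0.571 0.14" --pt "-0.026 0.571 0.14" --pt "-0.026 0.571 0.14" --pt "-0.026 0.571 0.14" --pt "-0.026 0.571 0.14" --pt "-0.026 0.571 0.14" --yaw '[1,1,1,1,1,1,1]' --hand 1

```text
t: 9.05
eef_pos: [674.4, -165.9, 198.9]
eef_rot: [[0.352, 0.936, -0.003], [0.936, -0.352, 0.001], [-0.0, -0.003, -1.0]]
ft_force: [0.0, 0.5, -0.2]
opening: 91.1
finger_force: 0.0
```

Call:
drive_tool --pt "0 0 0" --pt "0 0 0" --pt "0 0 0" --pt "0 0 0" --pt "0 0 0" --yaw '[1,1,1,1,1]'

```text
t: 9.55
eef_pos: [673.6, -167.1, 201.8]
eef_rot: [[0.774, 0.633, 0.001], [0.633, -0.774, -0.0], [0.0, 0.0, -1.0]]
ft_force: [0.2, 0.2, -0.1]
opening: 91.3
finger_force: 0.0
```

Call:
drive_tool --pt "0 0 0" --pt "0 0 0" --pt "0 0 0" --pt "0 0 0" --pt "0 0 0" --yaw '[1,1,1,1,1]'

```text
t: 10.05
eef_pos: [674.1, -167.1, 201.2]
eef_rot: [[0.987, 0.163, 0.0], [0.163, -0.987, 0.0], [0.0, 0.0, -1.0]]
ft_force: [-0.1, 0.3, -0.1]
opening: 91.4
finger_force: 0.0
```

Run:
```python
from h import *
s=snap('wrist','w5'); pickle.dump(s,open('w5.pkl','wb'))
o=manip.observe();print(o['eef_pos'],o['opening'],o['qpos'],o['eef_rot'])
W=cloud(s);O=np.array([568.2,-133.3])
a=np.radians(9.4);ey=np.array([np.cos(a),np.sin(a)]);ex=np.array([ey[1],-ey[0]])
d=W[...,:2]-O;X=d@ex;Y=d@ey;Z=W[...,2]
for n,m in (('rim',(Z>100)&(Z<145)&(X>-40)&(X<45)&(Y>60)&(Y<140)),('face',(s['frame'].max(2)<60)&(Z>70)&(Z<125)&(X>-25)&(X<45)&(Y>65)&(Y<135))):
    print(n,m.sum()); 
    if m.sum()>20: print(np.percentile(X[m],[1,50,99]).round(1),np.percentile(Y[m],[1,50,99]).round(1),np.percentile(Z[m],[1,50,99]).round(1))
    if m.sum()>20: print('axis coord',np.percentile(X[m]*-.574+Z[m]*.819,[1,50,99]).round(1), 'perp', np.percentile(X[m]*.819+Z[m]*.574,[1,50,99]).round(1))
```

```text
[ 674.19641133 -167.14679026  201.10092321] 91.31957640472618 [-1.48756910e+01  2.97291835e+01  7.31400217e+01  6.42407733e-03
  7.71095892e+01  6.56722359e+01] [[ 9.86427346e-01  1.64197874e-01  3.85765048e-04]
 [ 1.64197882e-01 -9.86427420e-01  1.06168335e-05]
 [ 3.82272482e-04  5.28690691e-05 -9.99999926e-01]]
rim 3373
[-22.9  25.   44.7] [ 68.4 106.1 133.2] [100.2 117.2 136.8]
axis coord [61.1 87.3 96.8] perp [ 39.2  91.2 103.1]
face 924
[-2.9  9.5 21.8] [ 76.9  96.5 117.7] [ 85.8  94.7 103.3]
axis coord [70.9 72.1 73.1] perp [46.9 62.2 77. ]
```

View pics/w5.png

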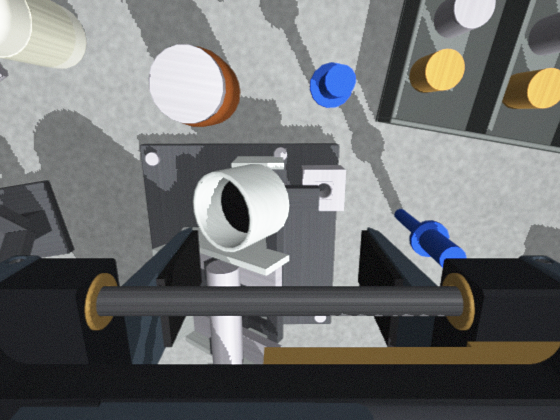

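w5 shows the empty bore at (325,190), the tube mouth at (230,208) with the black face inside, and the roller still held at (225,300). I'll lower the left finger into the tube.

Call:
drive_tool --pt "0.002 0.003 0.06" --pt "0.002 0.003 0.12" --pt "0.002 0.003 0.18" --pt "0.002 0.003 0.22" --pt "0.002 0.003 0.245" --pt "0.002 0.003 0.26" --pt "0.002 0.003 0.26" --yaw '[0,0,0,0,0,0,0]'

```text
t: 10.8
eef_pos: [675.7, -168.1, 96.1]
eef_rot: [[0.987, 0.163, -0.001], [0.163, -0.987, 0.0], [-0.001, -0.0, -1.0]]
ft_force: [-0.4, -0.8, 0.2]
opening: 91.4
finger_force: 0.0
```

Call:
drive_tool --pt "0 0.007 0.01" --pt "0 0.014 0.02" --pt "0 0.021 0.03" --pt "0 0.027 0.039" --pt "0 0.027 0.039" --pt "0 0.027 0.039" --yaw '[0,0,0,0,0,0]'

```text
t: 11.4
eef_pos: [678.5, -178.2, 83.1]
eef_rot: [[0.987, 0.162, 0.003], [0.162, -0.987, 0.001], [0.003, -0.001, -1.0]]
ft_force: [-1.4, 2.9, 6.8]
opening: 91.4
finger_force: 3.3
```

Call:
drive_tool --pt "0 0.004 0.006" --pt "0 0.009 0.0125" --pt "0 0.01 0.015" --pt "0 0.01 0.015" --pt "0 0.01 0.015" --yaw '[0,0,0,0,0]'

```text
t: 11.9
eef_pos: [679.1, -181.6, 78.0]
eef_rot: [[0.987, 0.162, 0.003], [0.162, -0.987, 0.002], [0.003, -0.002, -1.0]]
ft_force: [-2.3, 3.6, 10.7]
opening: 91.2
finger_force: 5.2
```

Call:
drive_tool --pt "0 0 0.005" --pt "0 0 0.01" --pt "0 0 0.01" --pt "0 0 0.01" --yaw '[0,0,0,0]'

```text
t: 12.3
eef_pos: [679.2, -181.8, 77.4]
eef_rot: [[0.987, 0.162, 0.005], [0.162, -0.987, 0.002], [0.005, -0.001, -1.0]]
ft_force: [-6.2, 4.4, 23.4]
opening: 91.2
finger_force: 11.0
```

Run:
```python
from h import *
o=manip.observe();print(o['eef_pos'],o['ft_force'],o['wrist_torque'])
a=np.radians(9.4);ey=np.array([np.cos(a),np.sin(a)]);ex=np.array([ey[1],-ey[0]]);O=np.array([568.2,-133.3])
for n in('scene','side'):
    s=snap(n,n+'1');W=cloud(s);d=W[...,:2]-O;X=d@ex;Y=d@ey;Z=W[...,2]
    m=(Y>-50)&(Y<20)&(abs(X)<110)&(Z>55)&(Z<150)
    print(n,[(x,np.round(np.nanpercentile(Z[m&(abs(X-x)<5)],90),0) if (m&(abs(X-x)<5)).sum()>3 else None) for x in range(-90,60,10)])
```

```text
[ 679.22526463 -181.76132893   77.44090213] [-6.18886419  4.38644269 23.44529101] [1.71919478 1.6485704  0.3469077 ]
scene [(-90, None), (-80, np.float64(63.0)), (-70, np.float64(66.0)), (-60, np.float64(73.0)), (-50, None), (-40, None), (-30, None), (-20, None), (-10, None), (0, None), (10, None), (20, None), (30, None), (40, None), (50, None)]
side [(-90, None), (-80, np.float64(65.0)), (-70, np.float64(73.0)), (-60, np.float64(75.0)), (-50, np.float64(77.0)), (-40, np.float64(72.0)), (-30, np.float64(68.0)), (-20, np.float64(71.0)), (-10, np.float64(72.0)), (0, np.float64(80.0)), (10, np.float64(87.0)), (20, np.float64(97.0)), (30, np.float64(96.0)), (40, np.float64(104.0)), (50, np.float64(83.0))]
```

Call:
drive_tool --pt "0 0 -0.01" --pt "0 -0.012 -0.027" --pt "0 -0.025 -0.046" --pt "0 -0.037 -0.063" --pt "0 -0.037 -0.1" --pt "0 -0.037 -0.18" --pt "0 -0.037 -0.28" --pt "0 -0.037 -0.33" --pt "0 -0.037 -0.33" --yaw '[0,0,0,0,0,0,0,0,0]'

```text
t: 13.3
eef_pos: [678.1, -169.3, 207.8]
eef_rot: [[0.987, 0.162, 0.009], [0.162, -0.987, -0.003], [0.008, 0.004, -1.0]]
ft_force: [-0.0, 0.8, 0.2]
opening: 91.4
finger_force: 0.0
```

Call:
drive_tool --pt "-0.1 -0.05 -0.15" --pt "-0.2 -0.1 -0.15" --pt "-0.3 -0.15 -0.15" --pt "-0.4 -0.2 -0.15" --pt "-0.46 -0.253 -0.15" --pt "-0.463 -0.253 -0.15" --pt "-0.463 -0.253 -0.15" --yaw '[0,0,0,0,0,0,0]' --hand 0.75

```text
t: 14.0
eef_pos: [476.4, -98.4, 262.5]
eef_rot: [[0.987, 0.162, 0.0], [0.162, -0.987, -0.0], [-0.0, 0.0, -1.0]]
ft_force: [0.3, 0.2, 0.7]
opening: 68.3
finger_force: 0.0
```

Run:
```python
from h import *
s=snap('wrist','w6'); pickle.dump(s,open('w6.pkl','wb'))
o=manip.observe();print(o['eef_pos'],o['opening'],np.round(o['eef_rot'],3).tolist())
a=np.radians(9.4);ey=np.array([np.cos(a),np.sin(a)]);ex=np.array([ey[1],-ey[0]]);O=np.array([568.2,-133.3])
W=cloud(s);d=W[...,:2]-O;X=d@ex;Y=d@ey;Z=W[...,2]
m=(abs(X+50)<22)&(abs(Y+15)<70)&(Z>60)&(Z<85)
for y in range(-75,50,10):
    k=m&(abs(Y-y)<5)
    if k.sum()>5: 
        i=Z[k].argmax(); top=k&(Z>np.percentile(Z[k],98)-2); print(y,k.sum(),'top z',np.percentile(Z[k],97).round(1),'x at top',np.median(X[top]).round(1))
k=m&(Z>68)&(abs(X+50)<14);print('y ext',np.percentile(Y[k],[0.5,99.5]).round(1))
pl=(s['frame'].max(2)<60)&(Z>60)&(Z<125)&(X>-25)&(X<45)&(Y>65)&(Y<135)
print('plunger axis',np.median(X[pl]*-.574+Z[pl]*.819), pl.sum())
```

```text
[477.23488197 -98.65354929 262.3873178 ] 68.16130567278388 [[0.987, 0.162, 0.0], [0.162, -0.987, -0.0], [0.0, 0.0, -1.0]]
-75 137 top z 74.8 x at top -49.6
-65 266 top z 75.5 x at top -49.0
-55 274 top z 75.8 x at top -49.0
-45 271 top z 75.7 x at top -49.0
-35 253 top z 75.8 x at top -50.1
-25 274 top z 75.7 x at top -50.1
-15 252 top z 75.8 x at top -49.0
-5 279 top z 75.9 x at top -49.0
5 286 top z 75.9 x at top -50.1
15 302 top z 76.0 x at top -50.1
25 342 top z 75.7 x at top -49.0
35 264 top z 75.7 x at top -50.0
45 130 top z 71.8 x at top -29.6
y ext [-70.9  37.4]
plunger axis 72.04248233326621 557
```

View pics/w6.png

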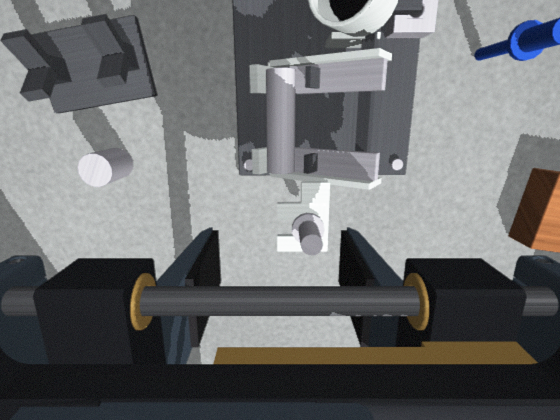

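w6 shows the roller at the stops, at (281,120), the pin hanging in the notch at (308,230), and the gap between the rails is clear.

Call:
drive_tool --pt "0.08 0 0.05" --pt "0.171 0 0.12" --pt "0.171 0 0.24" --pt "0.171 0 0.34" --pt "0.171 0 0.38" --pt "0.171 0 0.38" --yaw '[0,0,0,0,0,0]' --hand 0.57

```text
t: 14.65
eef_pos: [543.2, -87.3, 106.6]
eef_rot: [[0.987, 0.162, -0.008], [0.162, -0.987, 0.001], [-0.007, -0.002, -1.0]]
ft_force: [-1.0, -0.3, 0.7]
opening: 51.9
finger_force: 0.0
```

Call:
drive_tool --pt "0 0 0.05" --pt "0 0 0.1" --pt "0 0 0.14" --pt "0 0 0.17" --pt "0 0 0.17" --pt "0 0 0.17" --yaw '[0,0,0,0,0,0]'

```text
t: 15.25
eef_pos: [545.3, -87.5, 43.3]
eef_rot: [[0.987, 0.162, 0.001], [0.162, -0.987, -0.0], [0.001, 0.0, -1.0]]
ft_force: [-0.2, 0.9, 0.5]
opening: 51.8
finger_force: 0.0
```

Call:
drive_tool --pt "0 0 0" --pt "0 0 0" --pt "0 0 0" --pt "0 0 0" --pt "0 0 0" --pt "0 0 0" --yaw '[0,0,0,0,0,0]' --hand 0 --force 45

```text
t: 15.85
eef_pos: [545.0, -88.3, 43.5]
eef_rot: [[0.987, 0.162, 0.002], [0.162, -0.987, -0.002], [0.002, 0.002, -1.0]]
ft_force: [-1.1, -5.0, 3.7]
opening: 31.2
finger_force: 45.0
```

Call:
drive_tool --pt "0 0 -0.02" --pt "0 0 -0.06" --pt "0 0 -0.13" --pt "0 0 -0.22" --pt "0 0 -0.32" --pt "0 0 -0.4" --pt "0 0 -0.4" --pt "0 0 -0.4" --yaw '[0,0,0,0,0,0,0,0]'

```text
t: 16.65
eef_pos: [543.4, -86.5, 201.9]
eef_rot: [[0.987, 0.162, -0.002], [0.162, -0.987, 0.001], [-0.001, -0.001, -1.0]]
ft_force: [-0.4, -0.2, -4.7]
opening: 31.3
finger_force: 45.0
```

Run:
```python
from h import *
s=snap('wrist','w7'); s2=snap('side','s7')
o=manip.observe();print(o['eef_pos'],o['opening'],o['ft_force'],o['wrist_torque'],o['qpos'])
R=np.array(o['eef_rot'])
for q in (s,s2):
    T=(cloud(q)-o['eef_pos'])@R
    m=(abs(T[...,0])<75)&(abs(T[...,0])>18)&(abs(T[...,1])<25)&(abs(T[...,2]+19)<25)
    p=T[m];print(len(p))
    if len(p)>10: print(np.percentile(p,[1,50,99],axis=0).round(1))
    for x in (-45,-30,30,45):
        k=p[abs(p[:,0]-x)<5]
        if len(k)>3: print(x,len(k),np.percentile(k[:,2],3).round(1),np.median(k[:,1]).round(1))
```

```text
[542.58075888 -86.60048004 200.24089191] 31.223137057898327 [-7.83489894e-01  4.04357005e-03 -5.37050402e+00] [-0.10001858  0.16894529 -0.00859782] [-1.02879020e+01  1.67013325e+01  9.40385376e+01  3.52898780e-02
  6.95678530e+01  7.03883734e+01]
7600
[[-37.6 -23.2 -38.7]
 [ 31.1  -1.2 -30.9]
 [ 54.5  21.8  -7. ]]
-45 27 -24.7 13.5
-30 923 -33.5 -1.2
30 1300 -33.9 -1.2
45 1426 -34.0 -1.2
75
[[-58.6 -21.  -35.1]
 [-44.7 -12.1 -24.7]
 [ 50.2   5.9  -4.3]]
-45 26 -34.8 -12.0
45 15 -29.8 -12.6
```

Call:
drive_tool --pt "0.05 -0.07 -0.05" --pt "0.1 -0.15 -0.1" --pt "0.15 -0.22 -0.145" --pt "0.207 -0.294 -0.145" --pt "0.207 -0.294 -0.145" --pt "0.207 -0.294 -0.145" --yaw '[-0.2,-0.4,-0.6,-0.8,-1,-1]'

```text
t: 17.35
eef_pos: [606.2, 43.3, 257.7]
eef_rot: [[0.773, 0.635, -0.006], [0.635, -0.773, -0.0], [-0.005, -0.003, -1.0]]
ft_force: [0.0, 0.1, -4.0]
opening: 31.3
finger_force: 45.0
```

Call:
drive_tool --pt "0 0 0" --pt "0 0 0" --pt "0 0 0" --pt "0 0 0" --pt "0 0 0" --pt "0 0 0" --yaw '[-0.2,-0.4,-0.6,-0.8,-1,-1]'

```text
t: 17.95
eef_pos: [606.0, 41.4, 259.1]
eef_rot: [[0.356, 0.934, -0.003], [0.934, -0.356, -0.0], [-0.001, -0.003, -1.0]]
ft_force: [-0.1, 0.1, -4.2]
opening: 31.1
finger_force: 45.0
```

Call:
drive_tool --pt "0 0 0" --pt "0 0 0" --pt "0 0 0" --pt "0 0 0" --pt "0 0 0" --pt "0 0 0" --yaw '[-0.2,-0.4,-0.6,-0.8,-1,-1]'

```text
t: 18.55
eef_pos: [606.4, 41.7, 259.7]
eef_rot: [[-0.158, 0.987, -0.002], [0.987, 0.158, -0.0], [0.0, -0.002, -1.0]]
ft_force: [-0.1, 0.2, -3.6]
opening: 31.0
finger_force: 45.0
```

Call:
drive_tool --pt "0 0 0" --pt "0 0 0" --pt "0 0 0" --pt "0 0 0" --yaw '[-0.2,-0.31,-0.31,-0.31]'

```text
t: 18.95
eef_pos: [606.8, 42.0, 260.3]
eef_rot: [[-0.315, 0.949, -0.001], [0.949, 0.315, 0.0], [0.0, -0.001, -1.0]]
ft_force: [0.3, -0.0, -4.3]
opening: 31.4
finger_force: 45.0
```

Run:
```python
from h import *
s=snap('wrist','w8')
pickle.dump(s,open('w8.pkl','wb'))
o=manip.observe();print(o['eef_pos'],o['opening'],o['ft_force'],np.round(o['qpos'],1),np.round(o['eef_rot'],3).tolist())
W=cloud(s);z=W[...,2];R=np.array(o['eef_rot'])
def rect(m,n):
    c,l,st,ce=cv2.connectedComponentsWithStats(m.astype(np.uint8))
    for i in range(1,c):
        if st[i,4]>200: 
            p=W[l==i]; print(n,st[i],cv2.minAreaRect(p[:,:2].astype(np.float32)),np.median(p[:,2]).round(1),p[:,2].max())
U=(abs(W[...,0]-571)<110)&(abs(W[...,1]-147)<110)
rect(U&(z>5)&(z<90),'all');rect(U&(z>30)&(z<90),'vee')
T=(W-o['eef_pos'])@R
m=(abs(T[...,0])<75)&(abs(T[...,0])>18)&(abs(T[...,1])<25)&(abs(T[...,2]+19)<25)
print('roller in tool',np.percentile(T[m],[1,50,99],axis=0).round(1))
```

```text
[606.82525241  42.0861764  260.40891961] 31.065186647141612 [ 0.3569651   0.12891584 -4.23395863] [  2.9  20.   80.4   0.   79.6 -15.5] [[-0.316, 0.949, -0.001], [0.949, 0.316, 0.0], [0.0, -0.001, -1.0]]
all [ 240   24   77  118 8450] ((571.0866088867188, 146.8061065673828), (90.04058837890625, 129.9595947265625), 18.83077049255371) 11.4 70.59567463557607
all [168  58  31  39 804] ((468.602294921875, 117.76336669921875), (15.167583465576172, 37.65190124511719), 0.0559847429394722) 57.0 60.49150826590035
vee [ 245   24   67   34 1919] ((557.3597412109375, 186.9772491455078), (67.91876983642578, 25.569820404052734), 18.742876052856445) 59.9 70.59567463557607
vee [168  58  26  38 636] ((468.6023254394531, 117.72321319580078), (15.167583465576172, 37.57159423828125), 0.0559847429394722) 57.8 60.49150826590035
vee [ 248  113   62   24 1416] ((584.712646484375, 106.05445098876953), (67.6725845336914, 24.43156623840332), 18.3512020111084) 60.6 70.25647668226608
roller in tool [[-36.1 -23.7 -41.5]
 [ 29.9   0.2 -29.1]
 [ 55.6  23.7  -4.4]]
```

View pics/w8.png

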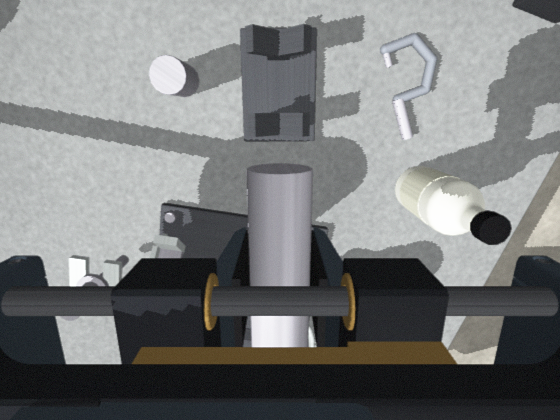

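w8 shows the cradle at (280,82) and the roller held square, with its end at (280,168). The axes line up.

Call:
drive_tool --pt "0.07 0 0" --pt "0.15 0 0" --pt "0.22 0 0" --pt "0.277 -0.002 0.02" --pt "0.277 -0.002 0.1" --pt "0.277 -0.002 0.2" --pt "0.277 -0.002 0.3" --pt "0.277 -0.002 0.4" --pt "0.277 -0.002 0.463" --pt "0.277 -0.002 0.463" --yaw '[-0.013,-0.013,-0.013,-0.013,-0.013,-0.013,-0.013,-0.013,-0.013,-0.013]'

```text
t: 20.0
eef_pos: [567.8, 146.3, 71.6]
eef_rot: [[-0.324, 0.946, -0.009], [0.946, 0.324, -0.002], [0.001, -0.009, -1.0]]
ft_force: [-0.4, -0.3, -4.3]
opening: 31.3
finger_force: 45.0
```

Call:
drive_tool --pt "0 0 0" --pt "0 0 0" --pt "0 0 0" --yaw '[0,0,0]'

```text
t: 20.3
eef_pos: [572.3, 147.3, 77.6]
eef_rot: [[-0.325, 0.946, 0.004], [0.946, 0.325, 0.001], [-0.0, 0.004, -1.0]]
ft_force: [0.2, -0.1, -3.5]
opening: 31.2
finger_force: 45.0
```

Call:
drive_tool --pt "0 0 0.02" --pt "0 0 0.04" --pt "0 0 0.056" --pt "0 0 0.056" --pt "0 0 0.056" --pt "0 0 0.056" --yaw '[0,0,0,0,0,0]'

```text
t: 20.9
eef_pos: [571.0, 147.0, 53.3]
eef_rot: [[-0.326, 0.946, 0.0], [0.946, 0.326, 0.0], [0.0, 0.0, -1.0]]
ft_force: [0.6, 0.1, -4.0]
opening: 30.8
finger_force: 45.0
```

Call:
drive_tool --pt "0 0 0.003" --pt "0 0 0.005" --pt "0 0 0.005" --pt "0 0 0.005" --yaw '[0,0,0,0]'

```text
t: 21.3
eef_pos: [570.9, 147.0, 51.2]
eef_rot: [[-0.326, 0.946, 0.0], [0.946, 0.326, 0.0], [0.0, 0.0, -1.0]]
ft_force: [0.5, -0.5, -3.2]
opening: 31.2
finger_force: 45.0
```

Call:
drive_tool --pt "0 0 0.002" --pt "0 0 0.004" --pt "0 0 0.004" --pt "0 0 0.004" --yaw '[0,0,0,0]'

```text
t: 21.7
eef_pos: [570.9, 147.0, 50.8]
eef_rot: [[-0.326, 0.946, 0.001], [0.946, 0.326, 0.0], [0.0, 0.001, -1.0]]
ft_force: [-3.6, -1.1, 5.9]
opening: 31.5
finger_force: 45.0
```

Call:
drive_tool --pt "0 0 0" --pt "0 0 0" --pt "0 0 0" --pt "0 0 0" --pt "0 0 -0.04" --pt "0 0 -0.12" --pt "0 0 -0.24" --pt "0 0 -0.36" --pt "0 0 -0.45" --pt "-0.1 0 -0.45" --yaw '[0,0,0,0,0,0,0,0,0,0]' --hand 0.55

```text
t: 22.7
eef_pos: [586.3, 112.7, 236.2]
eef_rot: [[-0.33, 0.944, 0.012], [0.944, 0.33, 0.004], [0.0, 0.013, -1.0]]
ft_force: [0.8, -0.4, -0.1]
opening: 50.3
finger_force: 0.0
```

Call:
drive_tool --pt "-0.12 0 0" --pt "-0.2 0 0" --pt "-0.2 0 0" --pt "-0.2 0 0" --yaw '[0,0,0,0]'

```text
t: 23.1
eef_pos: [609.9, 33.3, 229.2]
eef_rot: [[-0.324, 0.946, -0.001], [0.946, 0.324, 0.001], [0.001, -0.0, -1.0]]
ft_force: [-0.2, 0.6, 0.5]
opening: 49.8
finger_force: 0.0
```

Run:
```python
from h import *
s=snap('wrist','w9');W=cloud(s);z=W[...,2]
print(manip.observe()['eef_pos'],manip.observe()['t'])
C=np.array([571.05,146.8]);a=np.radians(18.8);cx=np.array([np.cos(a),np.sin(a)]);cy=np.array([-cx[1],cx[0]])
d=W[...,:2]-C;X=d@cx;Y=d@cy
m=(abs(X)<14)&(abs(Y)<75)&(z>72)&(z<95)
print(np.percentile(Y[m],[.5,99.5]).round(1),np.percentile(z[m],99).round(1))
for y in(-45,-20,0,20,45):
    k=m&(abs(Y-y)<5);print(y,np.percentile(z[k],98).round(1),np.median(X[k]).round(1))
b=(abs(X)<60)&(abs(Y)<80)&(z>5)&(z<16);print('base Y',np.percentile(Y[b],[.2,99.8]).round(1),'X',np.percentile(X[b],[.2,99.8]).round(1))
s=snap('scene','sc9');W=cloud(s)
im=np.vstack([cv2.resize(s['frame'][150:310,150:410],(520,300)),cv2.imread('pics/w9.png')[0:290,20:540]]);cv2.imwrite('pics/f.png',im)
```

```text
[609.69981201  34.01211073 229.26849521] 23.15
[-53.6  53.8] 83.2
-45 83.0 -0.2
-20 82.9 -0.2
0 82.9 0.7
20 82.9 -0.3
45 83.1 -0.3
base Y [-65.   63.5] X [-45.   44.8]
```

View pics/f.png

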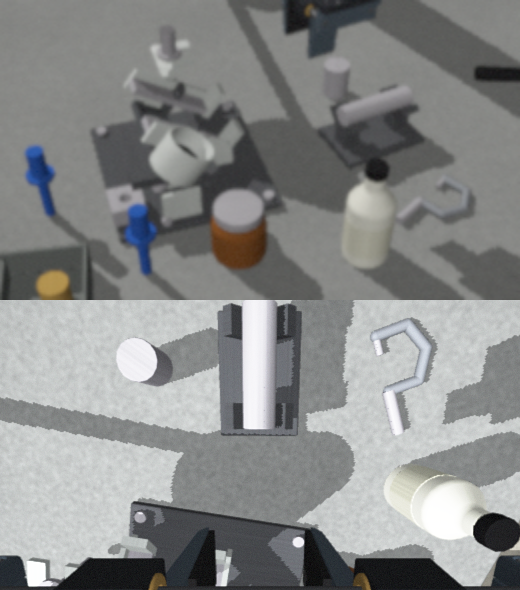

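The roller lies level across both vees, centred to within about 1 mm, at (375,105) in the top view. The pin hangs in the notch at (168,50), and nothing else has moved.

```bash
python3 -c "
from plant import order; print(order.sign_off())"
```

```text
the job is handed in; nothing more can be done
None
```

The job is done and handed in at about 23 s: the pin hangs upright in the notch, the plunger was pushed home and has sprung back, and the roller lies centred across both vees. The moves can't tilt the tool, so I pushed the plunger with one vertical finger of the open gripper instead of shut, tilted fingers.

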